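Hang the display bracket level on the sprung pin

ROBOT

A 6-joint arm with a two-finger parallel gripper is mounted at the origin on the work surface; the furniture and walls round the work are solid. World frame = base frame: x ahead of the robot, y to its left, z up, the work surface at z = 0. Lengths are in mm, angles in rad, forces in N, time in s.
With the tool pointing down it reaches from about 300 to 775 mm from the base axis. Payload 14.6 kg.
Tool frame: the origin (TCP) lies at the very end of the fingers, on their centre line; the grasp point (between the pads) lies 19 mm behind it; z points along the fingers, y is the line along which they close (so a half turn about z gives the same grasp; the last joint's range is limited). The gripper opens to 94 mm and grips with 3 to 60 N. Pads are 16 mm wide; open, the fingers measure 119 mm over their backs; the gripper's body (75 mm by 177 mm) begins 78 mm behind the grasp point.
Start: joints at [1.097, 0.3, 1.521, -0, 1.321, -0.067], TCP at [217.616, 505.106, 205.446] pointing down, gripper open.
Joint ranges: [-3.03, 3.03], [-0.79, 2.21], [0.23, 2.52], [-1.04, 4.18], [0, 3.07], [-2.55, 2.55]. Speed limits (rad/s): [2.22, 2.22, 2.57, 3.14, 3.14, 3.14].

INTERFACE

Orientations are given as [roll, pitch, yaw] about the fixed x, y, z axes, in that order (R = Rz(yaw) Ry(pitch) Rx(roll)).
In Python, from cell import manip gives the robot as it stands.
- The arm moves only by the tool servo_tool, never from a script. Its argument "motion" is a list that holds one entry, the list of rows, each a list of 7 numbers: the shift along the world's x, y, z as a fraction of full scale, then the turn, a rotation vector about the world's x, y, z as a fraction of full scale, then the closure, from 0 (fully open) to 1 (shut). In form: [[[x, y, z, rx, ry, rz, gripper], ...]]. A call has 1 to 10 rows; each row is the pose to reach, as a shift and turn from the pose commanded when the call began, turning the shorter way round; what a row does not reach only later rows make up. Full scale, the value 1, is 0.5 m for a shift and pi rad for a turn. A row lasts 1/10 s, in which the tool goes at most 50 mm and 8.59 degrees, less where a joint would pass 70% of its speed; a pose out of reach is approached as far as the arm can. A call with a number of a shift or a turn outside -1 to 1 is refused whole. A call with a gripper value outside its range is refused whole. The fingers move at their own pace and stop on an object; "newtons" is the grip in N (left out, the last holds). Time passes only in rows, so rows that repeat a pose let the fingers close. It gives the time, the measured TCP pose, the force, the opening and the grip force at its end, in the units of the state.
- manip.read_state(): the state, without advancing time (a new reading comes with each control period).
- manip.camera(name): name is "scene" or "top" or "wrist"; returns a dict with "frame" (400x640x3 uint8, red, green, blue), "range_z" (400x640 float32, mm along the optical axis (not along the pixel's ray), 0 where there is no reading), "vfov" (degrees; the focal length in pixels is half the picture's height over the tangent of half this angle, whatever the lens; pixels are square), "cx", "cy" (the principal point, pixels), "cam_to_world" (4x4, takes a point from camera to world coordinates). Camera axes: x right, y down, z forward; pixel columns grow to the right and rows downward; lengths in mm; the calibration is good to about 2 mm. A picture is of the moment at which its call begins.
- manip.sign_off(): hands the job in; it is judged then, once.
The state is a dict: "clock": time; "joints": joint angles; "qd": joint speeds; "effort": joint torques, N m; "eef_pos": TCP position; "eef_rot": TCP orientation; "wrist_force": force on the tool from outside, world axes, zero at the start; "moment": the same for the moment, N m; "finger_gap": finger opening in mm; "finger_force": force on a finger pad.
Only numpy, scipy, OpenCV 4.12 (cv2) and the standard library are available. Lean on these libraries where they do the work, as an engineer would, in place of code of your own. Each camera call takes 0.05 s, during which the arm holds its last target. There are 200 camera calls.

TASK

Lift the aluminium display bracket out of its wooden rack and hang it on the stand's steel pin by the one hole from which it hangs level with its brass arm lying the way it now lies. The pin's head has been adjusted and is not exactly where the stand is marked, so feel for the hole gently, slide the bracket fully home against the black head, let it hang free, and leave the jars and the dropper bottle where they are.

Things in the scene. Friction and masses are not known exactly. Their poses are not given: they have to be found in the camera images.
- bracket_tab (a point): centre of the gripping tab of the loose aluminium bracket, an upright plate 8 mm thick (x), 161 mm tall, 0.21 kg without its arm; y along its width, z up, the brass arm on its -x face. The tab is 40 mm wide and reaches from 15 mm above this point to 27 mm below it. The point is 146 mm above the plate's lower edge and 38 mm above the row of holes. Take it from above across the 8 mm.
- bracket: the same bracket; origin at the middle of its lower edge, axes as for the tab. Its five-hole strip, 114 mm wide (y) and 22 mm tall, is centred 108 mm above the origin; below are a 40 mm wide neck and a foot 96 x 30 mm. The plate alone is symmetric about y = 0. Plate and arm together have their centre of mass 42 mm below the holes.
- hole1 (a point): centre of a through hole 8 mm in diameter, 42 mm to -y of the bracket's middle, mid-thickness, 38 mm below the tab point
- hole2 (a point): the same, 21 mm to -y of the middle
- hole3 (a point): the same, on the bracket's middle line
- hole4 (a point): the same, 21 mm to +y of the middle
- hole5 (a point): the same, 42 mm to +y of the middle
- brass_arm (a joint): hinge of the brass arm on the plate's -x face, on the middle line 52 mm above the lower edge: 0.11 kg, cork included, 13 mm high, 100 mm long to the end of its cork tip, centre of mass 60 mm from the pivot. 0 is straight up; it falls freely to rest at +1.57 (level, towards the bracket's +y) or -1.57 (towards -y); it may still be falling in the first half second.
- rack: wooden rack fixed to the table, 75 x 120 x 39 mm; origin under its centre. Its slot runs along its y, 11 mm wide, open at both ends and the top, floor 10 mm and top 39 mm above the table. The bracket stands in it and is clear once lifted 30 mm.
- stand: fixed stand; origin on the table below its post's front face; the pin points to its -x. Base 120 x 110 x 14 mm, post 26 mm wide, 16 mm deep, 175 mm tall. A black head before the post's top, 14 mm deep, 34 wide, 26 high, carries the pin 7 mm below its top. The pin is sprung along its axis: 1 N starts it back, 5.5 N at the end of its 18 mm travel; sideways it is rigid.
- pin_mark (a point): marked place of the pin on the head's front face, 180 mm above the table; axes as the stand. The round steel pin, 5 mm thick with a round tip, sticks out 20 mm from there to -x. It (with the head) really stands up to 8.5 mm to either side and 6 mm above or below this mark. A bare plate face pushes it back; it springs out when a hole comes over it.
- filler_jar: round white jar with a blue lid, 62 x 62 x 56 mm, origin under its centre; leave alone
- pigment_jar: round jar of red-brown pigment with a red lid, 42 x 42 x 48 mm, origin under its centre; leave alone
- dropper: small amber dropper bottle, 33 x 34 x 102 mm, origin under its centre; leave alone
Not all that is in view belongs to the job. Leave any orange look-alike of the stand alone.

How it is judged:
By the outcome, as a careful person would: the job done as asked, in the order asked, and still so for the second after the job is handed in, with the robot touching nothing.
It also fails if it takes over 72 s, if anything falls off the work surface, if the arm or the gripper's body presses on something with over 40 N, if the wrist force passes 120 N, or if a joint passes its speed limit or range.

## Working session

There is one attempt and no reset: what is moved stays moved. The work goes in short steps, Python scripts to look and compute and a tool call to move; the robot and the scene stay as the last step left them, time stands still between calls to the robot, and variables do not carry over. Pictures are saved under pics/ and viewed, at most 10 in all, crops included, and the job is handed in when it is done.

Besides the shell and the picture viewer there is one more tool, called as name([rows], argument=value, ...), one row to a line, values as JSON. servo_tool: Moves the arm, as the interface text tells. Its arguments: {"type":"object","properties":{"motion":{"type":"array"},"newtons":{"type":"number"}},"required":["motion"]}

```bash
mkdir -p pics; cat > h.py <<'E'
import numpy as np, cv2
from cell import manip
def cam(n):
    c=manip.camera(n); f=200/np.tan(np.radians(c['vfov'])/2)
    d=c['range_z']; v,u=np.mgrid[0:400,0:640]
    P=np.stack([(u-c['cx'])/f*d,(v-c['cy'])/f*d,d],-1)
    T=np.array(c['cam_to_world']); W=P@T[:3,:3].T+T[:3,3]
    W[d<=0]=np.nan
    return c['frame'],W,T,f,c
def save(name,img,k=1):
    cv2.imwrite('pics/'+name,cv2.resize(img[:,:,::-1],None,fx=k,fy=k,interpolation=cv2.INTER_CUBIC))
E
python3 - <<'E'
from h import *
a,W,T,f,c=cam('scene'); np.savez('s.npz',a=a,W=W)
b,W2,T2,f2,c2=cam('top'); np.savez('t.npz',a=b,W=W2)
print(T.round(2),f,T2.round(2),f2)
save('scene.png',a,1.25); save('top.png',b,1.25)
s=manip.read_state(); print(s)
E
```

```text
[[ 7.4000e-01 -4.2000e-01  5.2000e-01  2.9850e+01]
 [-6.7000e-01 -4.8000e-01  5.7000e-01 -4.6400e+02]
 [ 1.0000e-02 -7.7000e-01 -6.4000e-01  7.1057e+02]
 [ 0.0000e+00  0.0000e+00  0.0000e+00  1.0000e+00]] 377.22358966687614 [[-2.00000e-02 -9.80000e-01  2.00000e-01  2.71030e+02]
 [-1.00000e+00  2.00000e-02  1.00000e-02  5.00200e+01]
 [-1.00000e-02 -2.00000e-01 -9.80000e-01  1.27396e+03]
 [ 0.00000e+00  0.00000e+00  0.00000e+00  1.00000e+00]] 519.9663694695478
{'clock': 0.1, 'joints': array([ 1.09735628e+00,  3.00353148e-01,  1.52152820e+00, -1.28974955e-05,
        1.32072516e+00, -6.65956021e-02]), 'qd': array([ 8.13685222e-04, -2.47312299e-04, -2.33940973e-03,  1.24924385e-05,
        3.41305057e-04,  9.62334911e-04]), 'effort': array([ 9.63531529e-04, -5.32637930e+01, -3.53288198e+01,  7.10535957e-02,
        2.33821169e-02, -9.21742981e-05]), 'eef_pos': array([217.53348108, 504.88473853, 204.97340532]), 'eef_rot': array([-3.14058021e+00, -5.50036173e-05,  2.73475138e+00]), 'wrist_force': array([-0.38979704, -0.15236465, -0.07977967]), 'moment': array([-0.03410524,  0.03110603,  0.00243286]), 'finger_force': 0.0, 'finger_gap': 93.89128562290558}
```

View pics/scene.png

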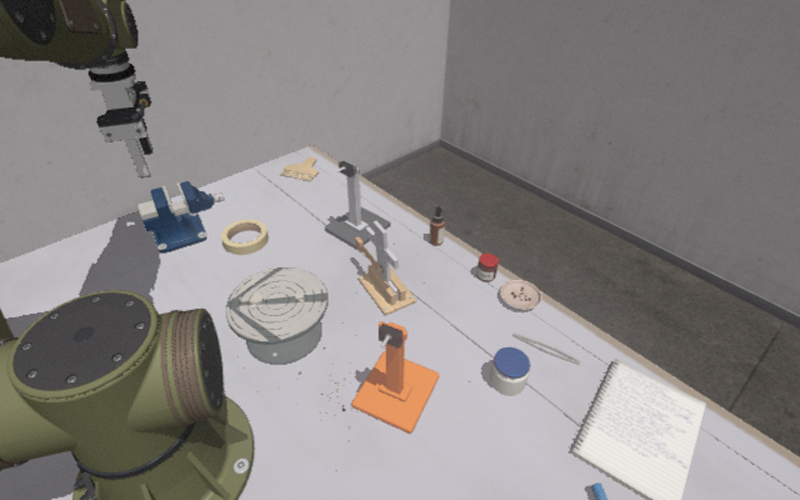

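View pics/top.png

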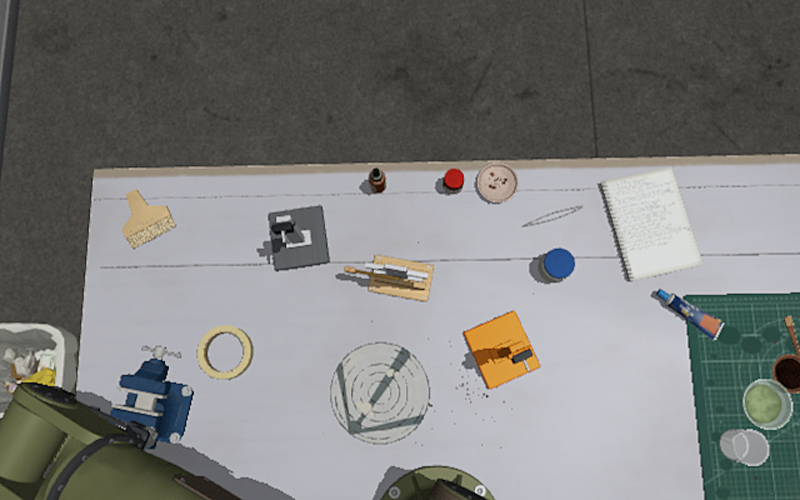

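```bash
python3 - <<'E'
from h import *
s=np.load('s.npz');t=np.load('t.npz')
A=cv2.resize(s['a'][120:260,250:350],None,fx=4,fy=4,interpolation=cv2.INTER_CUBIC)
B=cv2.resize(t['a'][155:245,200:360][:, :],None,fx=2.5,fy=2.5,interpolation=cv2.INTER_CUBIC)
o=np.zeros((560,800,3),np.uint8);o[:,:400]=A;o[:225,400:]=B
save('crop1.png',o)
W=t['W'];a=t['a']
# top view points of heights
for n,(u0,u1,v0,v1) in dict(stand=(205,265,160,218),brk=(265,350,200,245)).items():
    P=W[v0:v1,u0:u1].reshape(-1,3)
    for lo,hi in [(5,20),(30,45),(60,100),(100,140),(140,160),(160,180),(180,210)]:
        m=(P[:,2]>lo)&(P[:,2]<hi)
        if m.sum()>3:
            q=P[m]; r=cv2.minAreaRect(q[:,:2].astype(np.float32)); print(n,lo,hi,m.sum(),q.mean(0).round(1),np.array(r[0]).round(1),np.array(r[1]).round(1),round(r[2],1),q[:,2].max().round(1))
E
```

```text
stand 5 20 1619 [558.3 257.3  12.9] [572.2 273. ] [145.9 143.6] 2.9 19.9
stand 30 45 22 [551.5 258.7  37.2] [552.4 257.5] [13.  27.6] 39.9 43.9
stand 60 100 59 [551.3 257.8  80.3] [551.1 258.2] [12.3 28.1] 34.9 98.9
stand 100 140 30 [552.4 254.9 114.1] [551.3 257.1] [12.2 27.4] 38.6 138.2
stand 160 180 87 [550.8 259.  173.8] [545.3 258.7] [32.6 41. ] 82.8 179.5
stand 180 210 164 [540.9 261.8 186.6] [534.6 260.9] [37.3 41.9] 10.3 192.6
brk 5 20 796 [473.5  59.4   9.2] [480.1  94.4] [201.3 110.4] 88.6 18.5
brk 30 45 267 [470.7  54.2  37.8] [477.9  61.4] [101.6  35.4] 78.6 44.1
brk 60 100 175 [476.5 109.1  70.8] [475.5 107.2] [119.1  10.8] 78.3 99.1
brk 100 140 184 [471.   66.3 124.4] [472.1  67.1] [113.3   9. ] 78.6 139.9
brk 140 160 17 [467.1  66.6 151.4] [467.   66.6] [37.5  2.6] 81.0 159.3
brk 160 180 75 [469.6  67.4 169.1] [470.2  67.3] [39.7  8.2] 78.7 172.7
```

View pics/crop1.png

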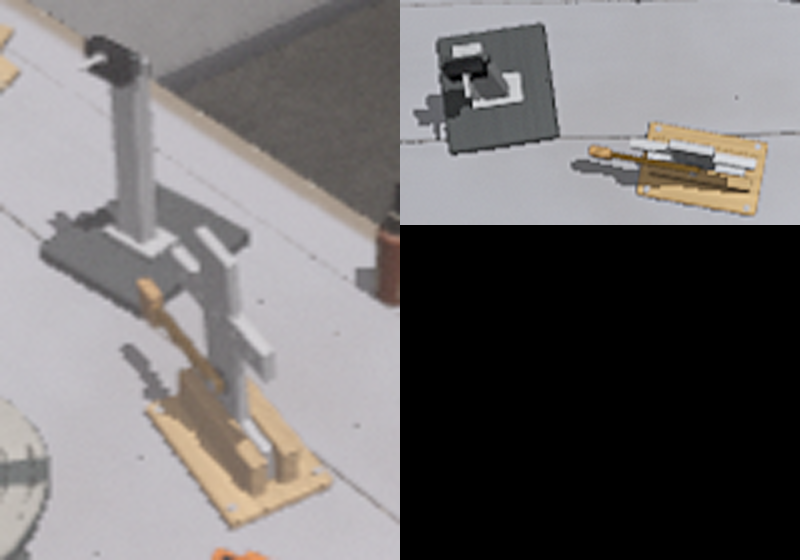

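```bash
python3 - <<'E'
from h import *
from scipy.spatial.transform import Rotation as R
a,W,T,f,c=cam('wrist'); save('w0.png',a)
s=manip.read_state()
Tt=np.eye(4);Tt[:3,:3]=R.from_euler('xyz',s['eef_rot']).as_matrix();Tt[:3,3]=s['eef_pos']
print('cam in tool',(np.linalg.inv(Tt)@T).round(3),f,c['cx'],c['cy']); np.save('ct.npy',np.linalg.inv(Tt)@T)
# stand base: dark grey pixels in top view
t=np.load('t.npz');W=t['W'];im=t['a'].astype(int)
sub=(slice(155,225),slice(205,270))
g=im[sub];m=(g.max(-1)<115)&(W[sub][...,2]>9)&(W[sub][...,2]<19)
m=cv2.morphologyEx(m.astype(np.uint8),cv2.MORPH_OPEN,np.ones((3,3)))>0
q=W[sub][m]; r=cv2.minAreaRect(q[:,:2].astype(np.float32)); print('base',r,m.sum())
# head dark top
m=(g.max(-1)<70)&(W[sub][...,2]>175);q=W[sub][m];print('head',q.mean(0),q.min(0),q.max(0),cv2.minAreaRect(q[:,:2].astype(np.float32)))
E
```

```text
cam in tool [[ 1.00000e-03 -9.62000e-01 -2.74000e-01  7.94590e+01]
 [ 1.00000e+00  1.00000e-03  0.00000e+00 -9.54000e-01]
 [ 0.00000e+00 -2.74000e-01  9.62000e-01 -1.78413e+02]
 [ 0.00000e+00  0.00000e+00  0.00000e+00  1.00000e+00]] 291.85730855520995 321.15295216904934 194.55838007695237
base ((563.9530029296875, 262.3441467285156), (119.01583862304688, 108.11924743652344), 6.054342269897461) 1217
head [541.54050554 260.56330083 186.4037271 ] [515.78149089 241.75979226 175.46349751] [553.75888733 279.7686895  192.55814656] ((542.392822265625, 262.1839904785156), (33.176029205322266, 41.753761291503906), 55.15604782104492)
```

View pics/w0.png

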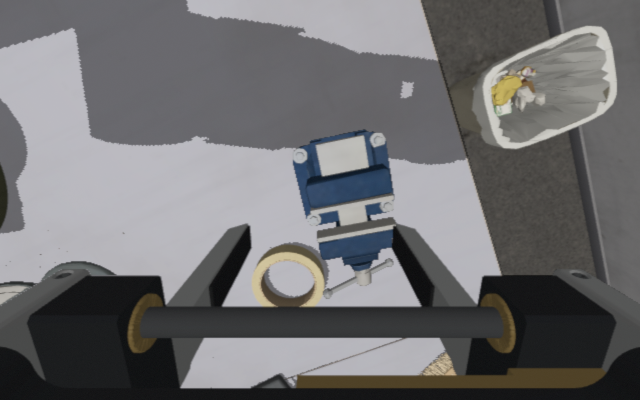

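servo_tool([
  [[0.1,-0.08,0.02,0,0,-0.04,0],[0.2,-0.16,0.07,0,0,-0.08,0],[0.28,-0.25,0.07,0,0,-0.12,0],[0.35,-0.34,0.07,0,0,-0.16,0],[0.42,-0.42,0.07,0,0,-0.2,0],[0.49,-0.5,0.07,0,0,-0.24,0],[0.56,-0.56,0.07,0,0,-0.28,0],[0.62,-0.61,0.07,0,0,-0.32,0],[0.62,-0.61,0.07,0,0,-0.337,0],[0.62,-0.61,0.07,0,0,-0.337,0]],
])

```text
clock: 1.15
eef_pos: [529.9, 196.8, 239.6]
eef_rot: [-3.141, 0.001, 1.67]
wrist_force: [-0.3, 0.2, -0.9]
finger_gap: 94.0
finger_force: 0.0
```

```bash
python3 - <<'E'
from h import *
a,W,T,f,c=cam('wrist'); np.savez('w1.npz',a=a,W=W,T=T,f=f,cx=c['cx'],cy=c['cy']); save('w1.png',a,1.25)
s=manip.read_state(); print(s['clock'],s['eef_pos'],s['eef_rot'],s['joints'],s['wrist_force'])
np.savez('w1s.npz',p=s['eef_pos'],r=s['eef_rot'])
E
```

```text
1.2 [528.5052763  198.51208093 239.69510381] [-3.14042600e+00  2.58400809e-04  1.67303991e+00] [ 2.94445439e-01  3.09650997e-01  1.42855624e+00 -3.12168455e-05
  1.40457996e+00  1.92207192e-01] [-0.04901434  0.18625737 -0.68689778]
```

View pics/w1.png

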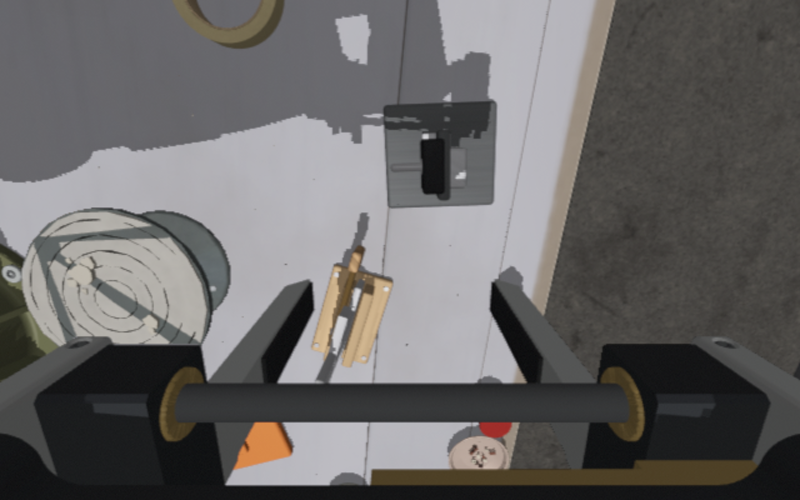

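```bash
python3 - <<'E'
from h import *
d=np.load('w1.npz');a=d['a'];W=d['W']
v0,v1,u0,u1=100,165,305,375
z=W[...,2]
np.set_printoptions(linewidth=250)
print(z[122:146:2,308:366:2].round(0))
m=np.zeros(z.shape,bool);m[v0:v1,u0:u1]=True
h=m&(z>182); vs,us=np.nonzero(h);q=W[h];print('head',h.sum(),us.min(),us.max(),vs.min(),vs.max(),np.median(q[:,2]),cv2.minAreaRect(q[:,:2].astype(np.float32)))
b=m&(z>9)&(z<19);b=cv2.morphologyEx(b.astype(np.uint8),cv2.MORPH_OPEN,np.ones((3,3)))>0
print('base',cv2.minAreaRect(W[b][:,:2].astype(np.float32)))
p=m&(z>150)&(z<186); us=np.nonzero(p)[1];vs=np.nonzero(p)[0]
k=us<335; 
for u in range(308,340):
    r=vs[us==u]
    if len(r): print(u,r.min(),r.max(),W[r,u].mean(0).round(1),a[r,u].mean().round(0))
E
```

```text
[[  0.  13.  14.  13.  14.  14.  13.  14.  13.  12.  12.  15.  13.  12.  14. 187. 187. 190. 188. 189. 190. 189. 188. 188. 184. 184. 183. 175. 175.]
 [  0.  13.  15.  12.  14.  14.  12.  13.  15.  13.  13.  14.  13.  13.  13. 188. 189. 188. 190. 187. 189. 188. 188. 190. 185. 184. 183. 173. 175.]
 [  1.  12.  14.  13.  15.  13.  13.  12.  13.  13.  12.  14.  14.  12.  14. 188. 189. 189. 188. 189. 188. 190. 189. 189.  nan 183. 182. 175. 175.]
 [  1.  12.  13.  12.  13.  13.  12.  13.  14.  13.  12.  15.  14.  12.  15. 187. 189. 189. 189. 187. 190. 190. 189. 190. 183. 185. 182. 175. 174.]
 [ nan  12.  13.  15.  13.  13.  12.  13.  13.  12.  12.  13.  12.  13.  13. 187. 189. 189. 189. 189. 189. 189. 190. 188. 184. 184. 182. 175. 175.]
 [ -1.  12.  15. 182. 183. 183. 184. 184. 184. 185. 184. 183. 183. 184. 184. 186. 188. 189. 189. 189. 189. 189. 189. 189. 185. 183. 184. 174. 174.]
 [ -2.  14.  13. 183. 185. 184. 184. 185.  nan 184. 185. 184. 185. 185. 185. 187. 188.  nan 189. 188. 189. 188. 189. 188. 184. 184. 182. 175. 174.]
 [  0.  12.  12. 184. 184. 184. 184. 184. 184. 183. 183. 184. 18
[... 1236 characters left out ...]
36 [523.7 258.6 183.9] 100.0
322 131 136 [524.5 258.7 183.8] 100.0
323 131 136 [525.3 258.7 183.3] 100.0
324 131 136 [526.1 258.9 183.6] 99.0
325 131 136 [526.9 258.9 183.8] 100.0
326 131 136 [527.6 259.  184. ] 100.0
327 131 136 [528.4 259.1 183.8] 100.0
328 131 136 [529.2 259.2 184.1] 99.0
329 131 136 [530.  259.2 184.1] 99.0
330 131 136 [530.8 259.3 183.7] 99.0
331 131 136 [531.6 259.4 184.1] 99.0
332 131 136 [532.3 259.5 184.2] 99.0
333 131 136 [533.1 259.5 183.8] 99.0
334 131 136 [533.9 259.6 184.1] 99.0
335 131 136 [534.7 259.7 183.9] 98.0
336 131 136 [535.5 259.8 184. ] 96.0
337 112 149 [536.4 261.8 177.5] 41.0
338 112 152 [537.9 252.1 185. ] 22.0
339 111 111 [536.2 277.  177.1] 112.0
```

servo_tool([
  [[-0.03,-0.09,0,0,0,-0.02,0],[-0.06,-0.18,0,0,0,-0.04,0],[-0.1,-0.27,0,0,0,-0.07,0],[-0.13,-0.35,-0.02,0,0,-0.09,0],[-0.141,-0.38,-0.02,0,0,-0.0958,0],[-0.141,-0.38,-0.02,0,0,-0.0958,0],[-0.141,-0.38,-0.02,0,0,-0.0958,0],[-0.141,-0.38,-0.02,0,0,-0.0958,0]],
])

```text
clock: 2.0
eef_pos: [457.3, 11.4, 230.5]
eef_rot: [3.141, -0.0, 1.377]
wrist_force: [-0.6, 1.3, -0.6]
finger_gap: 93.8
finger_force: 0.0
```

```bash
python3 - <<'E'
from h import *
from scipy.spatial.transform import Rotation as R
s=manip.read_state()
a,W,T,f,c=cam('wrist'); np.savez('w2.npz',a=a,W=W,T=T); save('w2.png',a)
Tt=T@np.linalg.inv(np.load('ct.npy'))
print(s['clock'],s['eef_pos'],s['eef_rot'],Tt[:3,3].round(1))
m=np.zeros(W.shape[:2],bool);m[:250,200:450]=True
z=W[...,2]
for lo,hi in [(-5,5),(30,45),(55,80),(112,138),(160,180)]:
    k=m&(z>lo)&(z<hi);k=cv2.morphologyEx(k.astype(np.uint8),cv2.MORPH_OPEN,np.ones((2,2)))>0
    if k.sum()>3:
        q=W[k];vs,us=np.nonzero(k);r=cv2.minAreaRect(q[:,:2].astype(np.float32));print(lo,hi,k.sum(),us.min(),us.max(),vs.min(),vs.max(),np.round(r[0],1),np.round(r[1],1),round(r[2],2),np.percentile(q[:,2],[10,50,90]).round(1),q.mean(0).round(1))
        np.save(f'k{lo}.npy',q)
E
```

```text
2.0 [457.32516338  11.3515916  230.53541647] [ 3.14143951e+00 -1.76168349e-04  1.37737461e+00] [458.7  10.7 230.6]
-5 5 53376 201 450 0 250 [472.4  51.1] [334.8 382.9] 78.56 [nan nan nan] [nan nan nan]
30 45 1060 319 347 95 175 [482.1  53.5] [106.2  37.1] 78.88 [nan nan nan] [nan nan nan]
55 80 479 319 329 35 136 [482.5 117.9] [120.2  11.4] 78.11 [ 62.   69.7 127.2] [484.1 131.4  73.7]
112 138 679 324 334 73 195 [476.4  51.8] [164.3  11.6] 78.51 [nan nan nan] [nan nan nan]
160 180 480 322 331 117 165 [468.2  53.8] [62.2  7.5] 74.38 [nan nan nan] [nan nan nan]
```

View pics/w2.png

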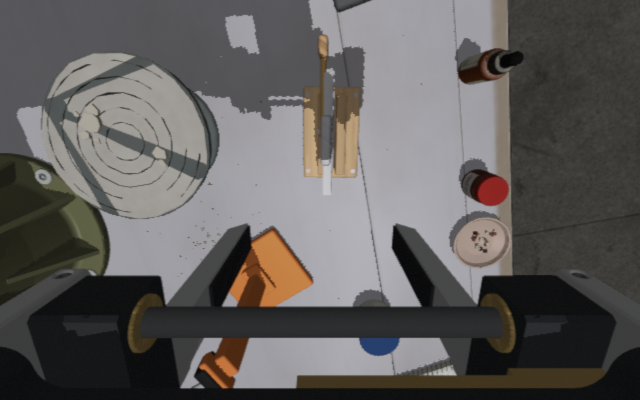

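```bash
cat > m.py <<'E'
from h import *
CT=np.load('ct.npy')
def strip(W,T,zlo,zhi,v=(0,250),u=(290,360)):
    Tt=T@np.linalg.inv(CT); L=(W-Tt[:3,3])@Tt[:3,:3]   # tool coordinates
    z=W[...,2];m=np.zeros(z.shape,bool);m[v[0]:v[1],u[0]:u[1]]=True
    k=m&(z>zlo)&(z<zhi)
    n,l,st,_=cv2.connectedComponentsWithStats(k.astype(np.uint8))
    k=l==1+np.argmax(st[1:,4])
    q=W[k];t=L[k];print(st[1:][np.argmax(st[1:,4])],'world med z',np.percentile(q[:,2],[5,50,95]).round(1),'tool med',np.median(t,0).round(1),'tool lo',np.percentile(t,1,axis=0).round(1),'hi',np.percentile(t,99,axis=0).round(1))
    r=cv2.minAreaRect(q[:,:2].astype(np.float32));print('  rect',np.round(r[0],1),np.round(r[1],1),round(r[2],2))
E
python3 - <<'E'
from m import *
d=np.load('w2.npz');W=d['W'];T=d['T']
for b in [(165,178),(125,136),(118,136),(60,75)]: print(b);strip(W,T,*b)
z=W[...,2];np.set_printoptions(linewidth=250)
print(z[70:200:5,318:340].round(0))
d=np.load('w1.npz');strip(d['W'],d['T'],178,186.5,(125,142),(305,336))
E
```

```text
(165, 178)
[321 116  10  49 481] world med z [168.2 169.9 171.1] tool med [57.1  2.2 60.7] tool lo [37.5 -1.1 59. ] hi [75.9  6.3 62.9]
  rect [472.1  65.6] [38.7  7.5] 78.95
(125, 136)
[324  72   9  54 399] world med z [126.8 128.1 129.4] tool med [ 94.6   5.3 102.5] tool lo [ 70.7   1.6 100.8] hi [113.2   9.1 104.2]
  rect [481.1  98.1] [46.5  7.5] 79.62
(118, 136)
[324  72  10  61 417] world med z [126.2 128.1 129.4] tool med [ 94.7   5.3 102.5] tool lo [ 64.3   1.6 100.8] hi [113.2   9.9 110.7]
  rect [481.   94.7] [53.2  8.5] 79.05
(60, 75)
[318  36  11 101 320] world med z [62.5 67.  74.2] tool med [ 1.160e+02 -1.000e-01  1.636e+02] tool lo [ 53.3  -4.6 155.8] hi [153.1   6.4 169.8]
  rect [479.3 111.6] [102.4   9.7] 77.92
[[ -1.  -2.   0.  67.  67.  67.  67.  67.  61.  -1.  -1.   0.   0.   0.   1.  -1.   0.  -0.  -1.  -1.  -0.  -0.]
 [ -0.  -0.  -0.  66.  68.  67. 128. 129. 128. 127. 129. 128. 127. 128. 129. 122.  -0.   1.   2.  -0.  -1.  -1.]
 [ -1.  -1.  -1.  67.  67.  68. 127. 127. 128. 128. 128. 128. 128. 129. 128. 120.   1.   1.  -0.   1.  -1.  -1.]
 [ -0.  -0.   1.  65. 
[... 2039 characters left out ...]
129. 129. 128. 128. 128. 128. 129. 128. 128.  10.   9.   9.  10.   9.   9.   8.  10.]
 [ -0.   0.  -1.  -1.  -0. 128. 129. 127. 128. 127. 129. 128. 128. 126.  -0.   0.   0.  -1.  -2.   0.   0.  -0.]
 [  0.  -0.  -0.   0.  -2. 127. 128. 129. 128. 127. 128. 128. 128. 123.   1.   0.  -2.  -2.  -0.  -2.  -1.  -1.]
 [ -1.  -0.   0.  -1.  -1. 128. 129. 128. 129. 128. 129. 129. 129. 119.  -1.  -1.   0.  -1.  -1.  -1.   1.  -1.]
 [ -1.  -1.  -1.  -1.  -1.  -0.  -1.   0.   0.  -0.  -0.  -0.   0.  -1.   1.   0.  -1.   1.  -0.  -0.  -1.  -2.]]
[313 131  23   7 139] world med z [182.2 183.9 185. ] tool med [62.3  1.3 55.7] tool lo [59.8 -7.4 54.4] hi [64.6  9.9 57.9]
  rect [526.1 258.4] [17.4  4.7] 7.3
```

```bash
python3 - <<'E'
from m import *
for i in range(3):
    a,W,T,f,c=cam('wrist');s=manip.read_state()
    Tt=T@np.linalg.inv(CT);print(s['clock'],s['eef_pos'].round(2),s['eef_rot'].round(4),Tt[:3,3].round(2),s['wrist_force'].round(2))
for b in [(165,178),(125,136),(60,75)]: strip(W,T,*b)
E
```

```text
2.1 [457.31  11.13 230.4 ] [-3.1415e+00 -1.0000e-04  1.3771e+00] [458.69  10.63 230.57] [ 0.39 -0.09 -1.06]
2.15 [457.26  10.98 230.35] [-3.1414 -0.      1.3769] [458.66  10.49 230.51] [ 0.07 -0.01 -0.26]
2.2 [457.24  10.81 230.31] [-3.1413 -0.      1.3765] [458.63  10.32 230.48] [-0.2  -1.37 -0.05]
[321 115  10  50 490] world med z [168.4 169.8 171.1] tool med [57.5  2.2 60.6] tool lo [37.5 -1.1 58.9] hi [76.6  6.3 63.1]
  rect [472.1  65.7] [39.3  7.5] 78.92
[324  72   9  55 397] world med z [126.9 128.1 129.5] tool med [ 94.6   5.3 102.3] tool lo [ 69.8   1.5 100.6] hi [113.2   9.2 104.2]
  rect [481.   97.3] [47.4  7.5] 79.53
[318  38  11  99 327] world med z [61.8 67.  74.3] tool med [ 1.183e+02 -1.000e-01  1.634e+02] tool lo [ 54.1  -4.6 155.7] hi [151.6   6.4 169.8]
  rect [479.1 110.7] [101.2  10.8] 78.64
```

servo_tool([
  [[0.028,0.11,-0.04,0,0,0,0],[0.028,0.11,-0.06,0,0,0,0],[0.028,0.11,-0.1,0,0,0,0],[0.028,0.11,-0.14,0,0,0,0],[0.028,0.11,-0.17,0,0,0,0],[0.028,0.11,-0.185,0,0,0,0],[0.028,0.11,-0.185,0,0,0,0],[0.028,0.11,-0.185,0,0,0,0.5],[0.028,0.11,-0.185,0,0,0,0.7],[0.028,0.11,-0.185,0,0,0,0.8]],
], newtons=20)

```text
clock: 3.2
eef_pos: [471.4, 65.1, 138.6]
eef_rot: [3.141, -0.0, 1.375]
wrist_force: [0.5, -0.1, -0.3]
finger_gap: 73.1
finger_force: 0.0
```

servo_tool([
  [[0,0,0,0,0,0,0.85],[0,0,0,0,0,0,0.9],[0,0,0,0,0,0,1],[0,0,0,0,0,0,1],[0,0,0,0,0,0,1],[0,0,0,0,0,0,1],[0,0,0,0,0,0,1]],
], newtons=40)

```text
clock: 3.9
eef_pos: [471.1, 65.1, 137.9]
eef_rot: [-3.142, -0.0, 1.375]
wrist_force: [-0.9, 0.3, -0.3]
finger_gap: 17.3
finger_force: 0.0
```

```bash
python3 - <<'E'
from h import *
s=manip.read_state()
for k in ['clock','eef_pos','eef_rot','wrist_force','moment','finger_gap','finger_force']: print(k,s[k])
E
```

```text
clock 3.9
eef_pos [471.10373285  65.11271451 137.92011428]
eef_rot [-3.14151570e+00 -5.70584047e-06  1.37507943e+00]
wrist_force [-0.92926464  0.30694718 -0.28849689]
moment [-0.07141693  0.07268218  0.02388152]
finger_gap 17.272849150235345
finger_force 0.0
```

servo_tool([
  [[0,0,0,0,0,0,1],[0,0,0,0,0,0,1],[0,0,0,0,0,0,1],[0,0,0,0,0,0,1],[0,0,0,0,0,0,1]],
], newtons=40)

```text
clock: 4.4
eef_pos: [472.4, 64.9, 138.1]
eef_rot: [3.138, -0.0, 1.375]
wrist_force: [8.6, -0.7, -7.2]
finger_gap: 8.8
finger_force: 39.6
```

servo_tool([
  [[0.003,-0.0005,0,0,0,0,1],[0.003,-0.0005,0,0,0,0,1],[0.003,-0.0005,0,0,0,0,1],[0.003,-0.0005,0,0,0,0,1]],
])

```text
clock: 4.8
eef_pos: [473.8, 64.6, 138.1]
eef_rot: [3.138, -0.0, 1.375]
wrist_force: [6.4, -1.3, -6.1]
finger_gap: 8.5
finger_force: 39.5
```

servo_tool([
  [[0.002,0,0.005,0,0,0,1],[0.002,0,0.015,0,0,0,1],[0.002,0,0.03,0,0,0,1],[0.002,0,0.05,0,0,0,1],[0.002,0,0.07,0,0,0,1],[0.002,0,0.09,0,0,0,1],[0.002,0,0.11,0,0,0,1],[0.002,0,0.13,0,0,0,1],[0.002,0,0.14,0,0,0,1],[0.002,0,0.14,0,0,0,1]],
])

```text
clock: 5.8
eef_pos: [473.8, 64.9, 208.6]
eef_rot: [3.141, -0.0, 1.375]
wrist_force: [-0.2, 0.7, -3.0]
finger_gap: 7.9
finger_force: 40.0
```

```bash
python3 - <<'E'
from m import *
a,W,T,f,c=cam('wrist');s=manip.read_state();np.savez('w3.npz',a=a,W=W,T=T)
for k in ['clock','eef_pos','eef_rot','wrist_force','moment','finger_gap','finger_force']: print(k,s[k])
save('w3.png',a)
E
```

```text
clock 5.85
eef_pos [473.61478961  64.87924317 208.00442571]
eef_rot [ 3.14140953e+00 -6.44089628e-05  1.37517546e+00]
wrist_force [-0.43355315 -0.41006103 -3.56288096]
moment [-0.13029867  0.06093784 -0.01893018]
finger_gap 7.799697159772817
finger_force 39.99499976634979
```

View pics/w3.png

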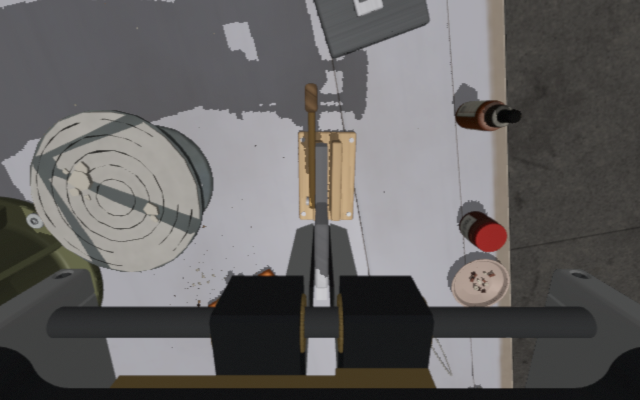

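```bash
python3 - <<'E'
from m import *
d=np.load('w3.npz');W=d['W'];T=d['T']
Tt=T@np.linalg.inv(CT);L=(W-Tt[:3,3])@Tt[:3,:3]
print(Tt[:3,3])
np.set_printoptions(linewidth=250)
for v in list(range(138,156,2))+list(range(156,215,6)):
    k=[u for u in range(300,345) if 170<W[v,u,2]<225]
    if k: print(v,k[0],k[-1],'tool med',np.median(L[v,k],0).round(2),'world z',np.median(W[v,k,2]).round(1))
d=np.load('w1.npz');s=np.load('w1s.npz');print((d['T']@np.linalg.inv(CT))[:3,3],s['p'])
E
```

```text
[475.17866563  64.23580583 208.74424512]
144 316 327 tool med [57.94 -0.74 22.98] world z 185.7
146 316 327 tool med [57.94 -0.75 11.  ] world z 197.7
148 316 327 tool med [56.74 -0.75 10.35] world z 198.4
150 316 327 tool med [55.43 -0.75 10.55] world z 198.2
152 316 327 tool med [54.17 -0.74 10.37] world z 198.4
154 316 327 tool med [52.88 -0.42 10.34] world z 198.4
156 316 327 tool med [51.59 -0.74 10.27] world z 198.4
162 316 327 tool med [47.71 -0.74 10.03] world z 198.7
168 316 327 tool med [43.69 -0.74 10.42] world z 198.3
174 316 327 tool med [39.67 -0.73 10.41] world z 198.3
180 316 327 tool med [35.63 -0.73 10.34] world z 198.4
186 316 327 tool med [31.57 -0.72 10.18] world z 198.5
192 316 327 tool med [27.41 -0.72 10.24] world z 198.5
198 316 327 tool med [23.23 -0.72 10.15] world z 198.6
204 316 327 tool med [20.88 -0.72  4.27] world z 204.5
210 316 327 tool med [20.77 -0.74 -7.54] world z 216.3
[531.09269587 196.46359856 239.72664766] [528.5052763  198.51208093 239.69510381]
```

servo_tool([
  [[0.005,0.03,0,0,0,0.01,1],[0.01,0.08,0,0,0,0.03,1],[0.015,0.13,0,0,0,0.05,1],[0.02,0.19,0,0,0,0.07,1],[0.02,0.25,0,0,0,0.09,1],[0.025,0.3,-0.005,0,0,0.0972,1],[0.03,0.33,-0.01,0,0,0.0972,1],[0.04,0.339,-0.01,0,0,0.0972,1],[0.05,0.339,-0.01,0,0,0.0972,1],[0.062,0.339,-0.01,0,0,0.0972,1]],
])

```text
clock: 6.85
eef_pos: [505.2, 233.5, 203.0]
eef_rot: [-3.142, 0.0, 1.679]
wrist_force: [-0.2, -0.5, -3.4]
finger_gap: 8.1
finger_force: 40.0
```

servo_tool([
  [[0,0,0,0,0,0,1],[0,0,0,0,0,0,1],[0,0,0,0,0,0,1],[0,0,0,0,0,0,1]],
])

```text
clock: 7.25
eef_pos: [504.6, 234.2, 203.1]
eef_rot: [3.141, -0.0, 1.68]
wrist_force: [-0.3, -0.3, -4.0]
finger_gap: 7.7
finger_force: 40.0
```

```bash
python3 - <<'E'
from m import *
a,W,T,f,c=cam('wrist');s=manip.read_state();np.savez('w4.npz',a=a,W=W,T=T)
for k in ['clock','eef_pos','eef_rot','wrist_force','moment']: print(k,s[k])
save('w4.png',a[60:260,220:480],3)
E
```

```text
clock 7.3
eef_pos [504.53039264 234.26368914 203.0532731 ]
eef_rot [ 3.14150790e+00 -5.24340543e-05  1.68037783e+00]
wrist_force [-0.60422036  0.39851881 -3.44917285]
moment [-0.19077258  0.03810107  0.03705159]
```

View pics/w4.png

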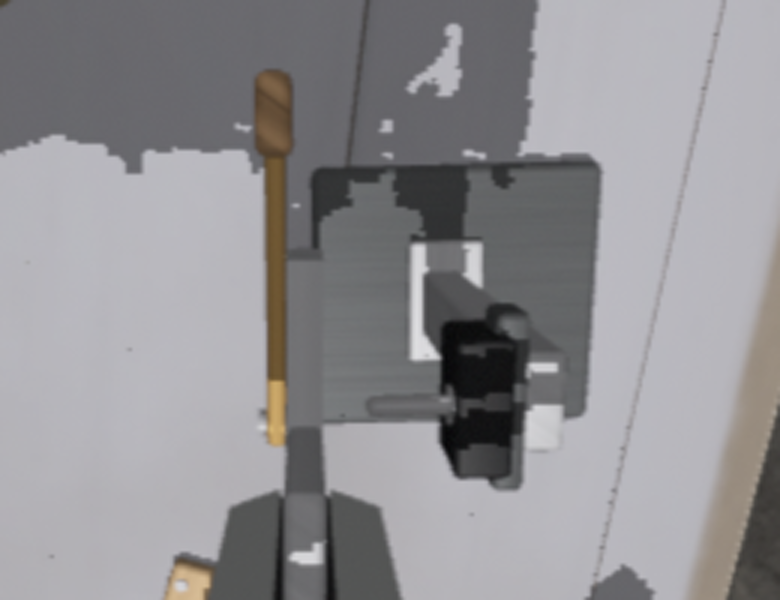

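```bash
cat > n.py <<'E'
from m import *
from scipy.spatial.transform import Rotation as R
def rel(a,W,T):
    # yaw-aligned with tool per camera pose; coordinates relative to camera-tool frame
    Tt=T@np.linalg.inv(CT);L=(W-Tt[:3,3])@Tt[:3,:3];z=W[...,2];print('Tt',Tt[:3,3].round(2))
    cx=[]
    m=np.zeros(z.shape,bool);m[110:240,300:345]=True
    k=m&(L[...,1]>-6)&(L[...,1]<5)&(L[...,2]>8.5)&(L[...,2]<12.5)
    q=L[k];e=q[:,0].max()
    print('strip n',k.sum(),'end x',np.percentile(q[:,0],[98,100]).round(2),'y',np.median(q[:,1]).round(2),'z',np.median(q[:,2]).round(2),'slope z/x',np.polyfit(q[:,0],q[:,2],1)[0].round(4),'yaw',np.polyfit(q[:,0],q[:,1],1)[0].round(4))
    p=np.zeros(z.shape,bool);p[170:230,325:375]=True
    k=p&(z>177)&(z<186.6)&(L[...,1]<L[p&(z>187)][:,1].min()+1)
    n,l,st,_=cv2.connectedComponentsWithStats(k.astype(np.uint8));k=l==1+np.argmax(st[1:,4])
    vs,us=np.nonzero(k);q=L[k];y=[];x=[]
    for u in range(us.min()+3,us.max()-2):
        r=vs[us==u]
        if len(r)<3: continue
        y.append(L[r,u,1].mean());x.append((L[r.min(),u,0]+L[r.max(),u,0])/2)
    x=np.array(x);y=np.array(y);pf=np.polyfit(y,x,1)
    print('pin tip y',q[:,1].min().round(2),'end',q[:,1].max().round(2),'lateral x',np.median(x).round(2),'slope',pf[0].round(3),'top z',np.percentile(q[:,2],[2,10,50]).round(2),'n',k.sum(), 'width',(q[:,0].max()-q[:,0].min()).round(1))
    h=p&(z>187);print('head top tool z',np.median(L[h][:,2]).round(2),'front y',np.percentile(L[h][:,1],2).round(2))
E
python3 - <<'E'
from n import *
d=np.load('w4.npz');rel(d['a'],d['W'],d['T'])
E
```

```text
Tt [505.71 233.83 203.18]
strip n 686 end x [57.4  58.04] y -1.05 z 10.27 slope z/x 0.0021 yaw 0.0006Traceback (most recent call last):
  File "<stdin>", line 2, in <module>
  File "n.py", line 13, in rel
    n,l,st,_=cv2.connectedComponentsWithStats(k.astype(np.uint8));k=l==1+np.argmax(st[1:,4])
                                                                         ~~~~~~~~~^^^^^^^^^^
    return _wrapfunc(a, 'argmax', axis=axis, out=out, **kwds)
    return bound(*args, **kwds)
ValueError: attempt to get argmax of an empty sequence
```

```bash
python3 - <<'E'
s=open('n.py').read()
s=s.replace("p[170:230,325:375]=True","p[175:225,338:400]=True").replace("L[p&(z>187)][:,1].min()+1","np.nanpercentile(L[p&(z>187)][:,1],2)")
open('n.py','w').write(s)
from n import *
d=np.load('w4.npz');rel(d['a'],d['W'],d['T'])
E
```

```text
Tt [505.71 233.83 203.18]
strip n 686 end x [57.4  58.04] y -1.05 z 10.27 slope z/x 0.0021 yaw 0.0006
pin tip y 13.8 end 33.95 lateral x 22.47 slope 0.036 top z [17.08 18.07 19.43] n 259 width 24.9
head top tool z 14.46 front y 33.95
```

```bash
python3 - <<'E'
from n import *
d=np.load('w4.npz');W=d['W'];T=d['T'];Tt=T@np.linalg.inv(CT);L=(W-Tt[:3,3])@Tt[:3,:3];z=W[...,2]
for u in range(340,369,3):
    r=[v for v in range(186,206) if 176<z[v,u]<187]
    if r: print(u,r[0],r[-1],L[r,u,0].mean().round(2),L[r,u,1].mean().round(2),L[r,u,2].min().round(2),np.median(L[r,u,2]).round(2))
E
```

```text
343 193 197 22.52 14.5 19.35 19.92
346 192 198 22.64 16.58 18.87 19.22
349 192 198 22.62 18.71 18.8 19.78
352 192 198 22.7 20.8 18.58 19.36
355 192 198 22.72 22.91 18.36 19.11
358 192 198 22.64 25.06 18.13 19.81
361 192 198 22.63 27.18 18.27 19.71
364 191 197 23.31 29.3 18.99 19.43
367 191 197 23.31 31.42 18.66 19.66
```

servo_tool([
  [[0.006,0.0007,-0.0004,0,0,0,1],[0.012,0.0013,-0.0004,0,0,0,1],[0.018,0.002,-0.0004,0,0,0,1],[0.023,0.0025,-0.0004,0,0,0,1],[0.027,0.003,-0.0004,0,0,0,1],[0.03,0.0033,-0.0004,0,0,0,1],[0.032,0.0035,-0.0004,0,0,0,1],[0.032,0.0035,-0.0004,0,0,0,1],[0.032,0.0035,-0.0004,0,0,0,1]],
])

```text
clock: 8.2
eef_pos: [520.6, 236.1, 202.8]
eef_rot: [-3.142, 0.0, 1.681]
wrist_force: [-0.1, 0.7, -3.6]
finger_gap: 7.4
finger_force: 40.0
```

```bash
cat > g.py <<'E'
from n import *
F=[]
for i in range(4):
    a,W,T,f,c=cam('wrist');s=manip.read_state();F.append(np.r_[s['wrist_force'],s['moment']*10])
print(s['clock'],s['eef_pos'].round(2),'F',np.mean(F,0).round(2),'sd',np.std(F,0).round(2))
np.savez('wl.npz',a=a,W=W,T=T)
E
python3 g.py; python3 - <<'E'
from n import *
d=np.load('wl.npz');W=d['W'];T=d['T'];Tt=T@np.linalg.inv(CT);L=(W-Tt[:3,3])@Tt[:3,:3];z=W[...,2]
for u in range(328,376,3):
    r=[v for v in range(182,210) if 176<z[v,u]<187]
    if r: print(u,r[0],r[-1],L[r,u].mean(0).round(2))
E
```

```text
8.4 [520.58 236.12 202.79] F [ 0.38 -0.1  -3.05 -1.22  0.61  0.21] sd [0.35 0.53 0.22 0.27 0.2  0.11]
328 192 198 [22.74  3.87 19.23]
331 192 198 [22.65  6.   19.54]
334 192 198 [22.78  8.09 19.11]
337 192 198 [22.81 10.2  18.99]
340 192 198 [22.84 12.3  18.88]
343 192 198 [22.72 14.44 19.31]
346 189 198 [23.36 16.68 21.02]
370 182 209 [22.51 33.37 18.62]
373 182 182 [31.97 35.26 20.05]
```

servo_tool([
  [[0.003,0.0003,0,0,0,0,1],[0.006,0.0007,0,0,0,0,1],[0.009,0.001,0,0,0,0,1],[0.012,0.0013,0,0,0,0,1],[0.015,0.0016,0,0,0,0,1],[0.018,0.002,0,0,0,0,1],[0.021,0.0023,0,0,0,0,1],[0.024,0.0026,0,0,0,0,1],[0.024,0.0026,0,0,0,0,1]],
])

```text
clock: 9.3
eef_pos: [532.8, 237.4, 202.7]
eef_rot: [-3.142, 0.0, 1.68]
wrist_force: [-0.5, -0.4, -4.1]
finger_gap: 7.8
finger_force: 40.0
```

```bash
python3 g.py; python3 - <<'E'
from n import *
d=np.load('wl.npz');W=d['W'];T=d['T'];Tt=T@np.linalg.inv(CT);L=(W-Tt[:3,3])@Tt[:3,:3];z=W[...,2]
for u in range(325,366,3):
    r=[v for v in range(182,210) if 176<z[v,u]<187]
    if r: print(u,r[0],r[-1],L[r,u].mean(0).round(2))
h=np.zeros(z.shape,bool);h[175:215,332:370]=True;k=h&(z>187)&(z<191)&(L[...,1]>4);print('head front',np.percentile(L[k][:,1],[0,2,10]).round(2))
E
```

```text
9.5 [532.58 237.41 202.76] F [ 0.37 -0.22 -3.39 -1.11  0.29  0.18] sd [0.32 0.26 0.48 0.27 0.26 0.41]
328 192 198 [22.79  3.87 19.02]
331 193 201 [22.68  5.89 16.26]
352 182 209 [22.72 20.71 18.56]
355 182 209 [22.34 22.9  19.19]
head front [6.35 6.47 7.32]
```

servo_tool([
  [[0.002,0.0002,0,0,0,0,1],[0.004,0.0004,0,0,0,0,1],[0.005,0.0005,0,0,0,0,1],[0.006,0.0006,0,0,0,0,1],[0.006,0.0006,0,0,0,0,1],[0.006,0.0006,0,0,0,0,1]],
])

```text
clock: 10.1
eef_pos: [535.0, 237.7, 202.7]
eef_rot: [-3.14, 0.0, 1.681]
wrist_force: [-6.6, -1.8, 0.5]
finger_gap: 8.0
finger_force: 40.0
```

servo_tool([
  [[0.0005,0,0,0,0,0,1],[0.001,0.0001,0,0,0,0,1],[0.001,0.0001,0,0,0,0,1],[0.001,0.0001,0,0,0,0,1]],
])

```text
clock: 10.5
eef_pos: [535.2, 237.7, 202.7]
eef_rot: [-3.139, 0.0, 1.681]
wrist_force: [-8.5, -1.6, 1.4]
finger_gap: 7.8
finger_force: 40.1
```

servo_tool([
  [[0.0005,0,0,0,0,0,1],[0.001,0.0001,0,0,0,0,1],[0.001,0.0001,0,0,0,0,1],[0.001,0.0001,0,0,0,0,1]],
])

```text
clock: 10.9
eef_pos: [535.4, 237.7, 202.7]
eef_rot: [-3.138, 0.0, 1.681]
wrist_force: [-11.4, -2.6, 2.6]
finger_gap: 7.4
finger_force: 40.1
```

servo_tool([
  [[-0.001,-0.0001,0,0,0,0,1],[-0.002,-0.0002,0,0,0,0,1],[-0.003,-0.0003,0,0,0,0,1],[-0.003,-0.0003,-0.001,0,0,0,1],[-0.003,-0.0003,-0.002,0,0,0,1],[-0.003,-0.0003,-0.002,0,0,0,1],[-0.003,-0.0003,-0.002,0,0,0,1]],
])

```text
clock: 11.6
eef_pos: [534.9, 237.7, 201.7]
eef_rot: [-3.141, -0.0, 1.681]
wrist_force: [-5.3, -0.8, -0.7]
finger_gap: 7.7
finger_force: 40.0
```

servo_tool([
  [[0,0,-0.0005,0,0,0,1],[0,0,-0.001,0,0,0,1],[0,0,-0.001,0,0,0,1],[0,0,-0.001,0,0,0,1]],
])

```text
clock: 12.0
eef_pos: [534.8, 237.8, 201.3]
eef_rot: [-3.141, -0.0, 1.681]
wrist_force: [-5.8, -1.3, 0.4]
finger_gap: 7.9
finger_force: 40.0
```

servo_tool([
  [[0,0,-0.0005,0,0,0,1],[0,0,-0.001,0,0,0,1],[0,0,-0.001,0,0,0,1],[0,0,-0.001,0,0,0,1]],
])

```text
clock: 12.4
eef_pos: [534.9, 237.8, 201.2]
eef_rot: [-3.141, -0.0, 1.681]
wrist_force: [-6.8, -1.7, 2.9]
finger_gap: 7.6
finger_force: 40.0
```

servo_tool([
  [[0,0,-0.0005,0,0,0,1],[0,0,-0.001,0,0,0,1],[0,0,-0.001,0,0,0,1],[0,0,-0.001,0,0,0,1]],
])

```text
clock: 12.8
eef_pos: [535.0, 237.8, 201.1]
eef_rot: [3.141, -0.0, 1.681]
wrist_force: [-7.8, -1.4, 6.1]
finger_gap: 7.6
finger_force: 40.0
```

servo_tool([
  [[0,0,0.0005,0,0,0,1],[-0.001,0,0.0014,0,0,0,1],[-0.001,0,0.0014,0,0,0,1],[-0.001,0,0.0014,0,0,0,1]],
], newtons=15)

```text
clock: 13.2
eef_pos: [534.8, 237.7, 201.1]
eef_rot: [3.141, -0.0, 1.68]
wrist_force: [-2.7, -0.7, 1.4]
finger_gap: 8.1
finger_force: 15.0
```

servo_tool([
  [[0,0,0,0,0,0,1],[0,0,0,0,0,0,1],[0,0,0,0,0,0,1]],
], newtons=5)

```text
clock: 13.5
eef_pos: [534.8, 237.7, 201.1]
eef_rot: [3.141, -0.0, 1.68]
wrist_force: [-1.4, -0.5, 1.2]
finger_gap: 7.6
finger_force: 5.0
```

Good: light contact. Open gently a little and look before retreating.

servo_tool([
  [[0,0,0,0,0,0,0.9],[0,0,0,0,0,0,0.85],[0,0,0,0,0,0,0.8],[0,0,0,0,0,0,0.75],[0,0,0,0,0,0,0.7],[0,0,0,0,0,0,0.7],[0,0,0,0,0,0,0.7],[0,0,0,0,0,0,0.7]],
])

```text
clock: 14.3
eef_pos: [534.6, 237.7, 201.0]
eef_rot: [3.142, -0.0, 1.681]
wrist_force: [0.8, 0.3, -0.2]
finger_gap: 27.9
finger_force: 0.0
```

```bash
python3 g.py; python3 - <<'E'
from m import *
a,W,T,f,c=cam('scene')
d=np.load('wl.npz')['a'][80:280,220:420]
o=np.zeros((400,800,3),np.uint8)
o[:,:400]=cv2.resize(d,(400,400));o[:,400:]=cv2.resize(a[110:210,230:330],(400,400),interpolation=cv2.INTER_CUBIC)
save('fin.png',o)
E
```

```text
14.5 [534.62 237.64 200.97] F [-0.32  0.5   0.15 -0.34  0.37 -0.31] sd [0.87 0.7  0.34 0.32 0.44 0.26]
```

View pics/fin.png

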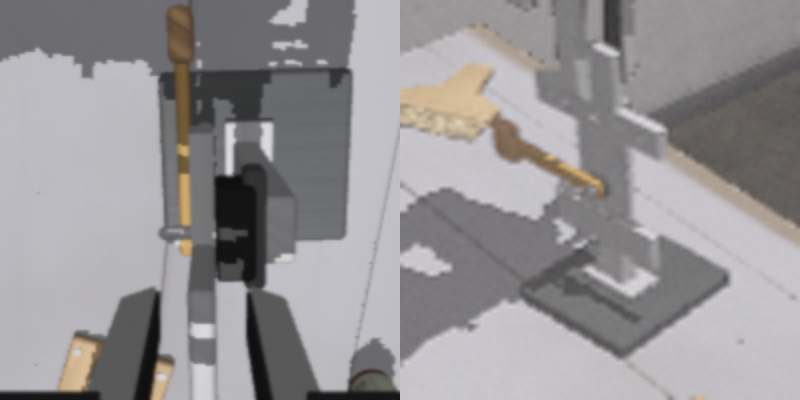

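```bash
python3 - <<'E'
from n import *
d=np.load('wl.npz');W=d['W'];T=d['T'];Tt=T@np.linalg.inv(CT);L=(W-Tt[:3,3])@Tt[:3,:3];z=W[...,2]
m=np.zeros(z.shape,bool);m[135:225,305:350]=True
k=m&(z>185.5)&(z<187.0+6)&(L[...,0]>12)
np.set_printoptions(linewidth=200)
for v in range(142,222,6):
    r=[u for u in range(308,350) if z[v,u]>178]
    print(v,[(u,int(round(z[v,u])),round(float(L[v,u,1]),1)) for u in r][:22])
q=L[m&(z>188)&(z<194)&(L[...,1]<4)&(L[...,0]>24)]
print('strip z slope',np.polyfit(q[:,0],q[:,2],1).round(4),np.percentile(q[:,1],[2,50,98]).round(2),'yaw',np.polyfit(q[:,0],q[:,1],1).round(4))
E
```

```text
142 []
148 [(315, 192, -4.9), (316, 191, -4.3), (317, 191, -3.6), (318, 191, -3.0), (319, 191, -2.3), (320, 192, -1.7), (321, 192, -1.1), (322, 191, -0.4), (323, 192, 0.2), (324, 191, 0.9), (325, 191, 1.5), (326, 191, 2.1)]
154 [(315, 191, -4.9), (316, 193, -4.3), (317, 191, -3.7), (318, 191, -3.0), (319, 191, -2.4), (320, 192, -1.7), (321, 191, -1.1), (322, 193, -0.4), (323, 192, 0.2), (324, 192, 0.9), (325, 192, 1.5), (326, 191, 2.2)]
160 [(315, 191, -5.0), (316, 191, -4.3), (317, 192, -3.7), (318, 191, -3.0), (319, 192, -2.4), (320, 192, -1.7), (321, 191, -1.1), (322, 191, -0.4), (323, 192, 0.2), (324, 192, 0.9), (325, 191, 1.5), (326, 192, 2.2)]
166 [(315, 192, -5.0), (316, 192, -4.3), (317, 191, -3.7), (318, 191, -3.0), (319, 191, -2.4), (320, 190, -1.7), (321, 193, -1.1), (322, 192, -0.4), (323, 191, 0.2), (324, 191, 0.9), (325, 192, 1.5), (326, 191, 2.2), (342, 183, 13.3), (343, 183, 13.9), (344, 184, 14.5), (345, 184, 15.2), (346, 182, 16.0), (347, 184, 16.5), (348, 184, 17.3), (349, 186, 17.7)]
172 [(315, 192, -5.0), (316, 191, -4.4), (317, 191, -3.7), (318, 191, -3.0), (319
[... 2792 characters left out ...]
 0.2), (324, 215, 0.8), (325, 214, 1.4), (326, 214, 2.0), (327, 211, 2.6), (328, 188, 3.8), (329, 188, 4.5), (330, 188, 5.2), (331, 190, 5.8), (332, 189, 6.5), (333, 189, 7.3), (334, 189, 8.0), (335, 189, 8.6), (336, 189, 9.3)]
220 [(314, 220, -5.1), (315, 224, -4.4), (316, 224, -3.9), (317, 224, -3.3), (318, 225, -2.7), (319, 225, -2.2), (320, 225, -1.6), (321, 226, -1.0), (322, 226, -0.5), (323, 227, 0.1), (324, 225, 0.7), (325, 224, 1.2), (326, 225, 1.8), (327, 224, 2.4), (330, 187, 5.3), (331, 189, 5.9), (332, 189, 6.6), (333, 188, 7.3), (334, 188, 8.0), (335, 188, 8.7), (336, 188, 9.4), (337, 188, 10.1)]
strip z slope [-4.30000e-03  1.00052e+01] [-5.   -1.06  2.95] yaw [-0.0291  0.0566]
```

servo_tool([
  [[0,0,0.01,0,0,0,0.7],[0,0,0.03,0,0,0,0.7],[0,0,0.06,0,0,0,0.7],[0,0,0.1,0,0,0,0.7],[0,0,0.15,0,0,0,0.7],[0,0,0.2,0,0,0,0.7],[0,0,0.25,0,0,0,0.7],[0,0,0.25,0,0,0,0.7],[0,0,0.25,0,0,0,0.7],[0,0,0.25,0,0,0,0.7]],
])

```text
clock: 15.55
eef_pos: [534.4, 237.6, 325.1]
eef_rot: [-3.14, 0.0, 1.68]
wrist_force: [0.3, -0.8, 0.1]
finger_gap: 28.0
finger_force: 0.0
```

```bash
python3 g.py; python3 - <<'E'
from m import *
d=np.load('wl.npz');W=d['W'];T=d['T'];z=W[...,2];Tt=T@np.linalg.inv(CT);L=(W-Tt[:3,3])@Tt[:3,:3]
m=np.zeros(z.shape,bool);m[60:330,290:350]=True
k=m&(z>189.7)&(z<196)&(abs(L[...,1])<8);q=L[k];print(k.sum(),'strip x',np.percentile(q[:,0],[1,99]).round(1),'slope',np.polyfit(q[:,0],q[:,2],1).round(4),'y',np.percentile(q[:,1],[1,99]).round(1))
k=m&(z>228)&(z<240);q=W[k];print('tab',k.sum(),q.mean(0).round(1))
k=m&(z>187)&(z<189.6)&(L[...,1]>3);print('head front',np.percentile(L[k][:,1],[1,5]).round(2))
save('fin2.png',d['a'][40:340,200:500],2)
E
```

```text
15.75 [534.51 237.61 325.36] F [ 0.13  0.13  0.2  -0.64  0.57  0.1 ] sd [0.34 0.2  0.22 0.09 0.24 0.29]
382 strip x [-54.9  57.5] slope [-1.010000e-02  1.344057e+02] y [-4.4  5.3]
tab 316 [534.7 239.  232.5]
head front [3.51 4.32]
```

View pics/fin2.png

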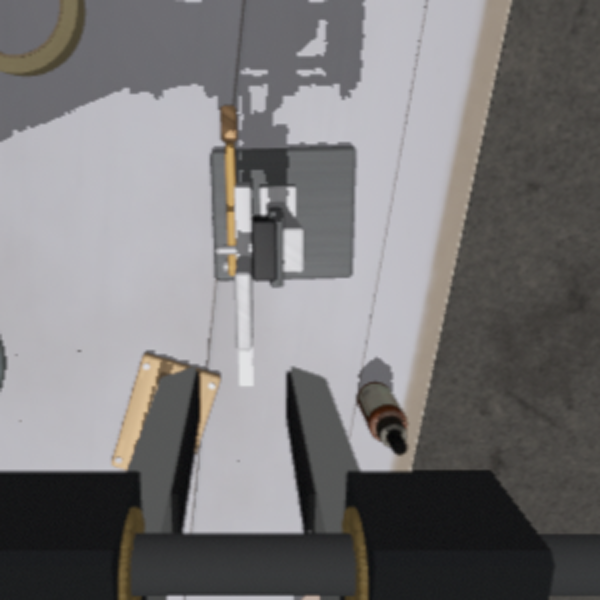

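```bash
python3 -c "
from cell import manip
print(manip.sign_off())"
```

```text
the job is handed in; nothing more can be done
None
```

The bracket is hanging free on the grey stand's pin by hole 4, level to about half a degree and flush against the black head. Its brass arm still points towards +y, the gripper is clear, the jars and dropper bottle were not touched, and I handed the job in at about 16 s of the 72 s allowed.

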